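Seat a phone in the tilted repair cradle

ROBOT

A 6-joint arm with a two-finger parallel gripper is mounted at the origin on the work surface. World frame = base frame: x ahead of the robot, y to its left, z up, the work surface at z = 0. Lengths are in m, angles in degrees, forces in N, time in s.
With the tool pointing down it reaches from about 0.25 to 0.725 m from the base axis. Payload 9.7 kg.
Tool frame: the origin (TCP) lies at the very end of the fingers, on their centre line; the grasp point (between the pads) lies 19 mm behind it (bot.grip_point_offset is the distance from the TCP to the grasp point, in m); y points along the fingers, x is the direction in which the jaws open and shut, and the axes are right-handed (so a half turn about y gives the same grasp; the last joint's range is limited). The gripper opens to 85 mm and grips with 20 to 120 N. Pads are 22 mm wide; open, the fingers measure 114 mm over their backs; the gripper's body (76 mm by 85 mm) begins 54 mm behind the grasp point. The pads swing forward as they close: fully open they stand 13 mm farther back than shut.
Start: joints at [72.766, 4.979, 10.078, 95.1, 0, 90], TCP at [0.163, 0.525, 0.231] pointing down, gripper open.
Joint ranges: [-179.16, 179.16], [-48.56, 103.87], [-65.8, 70.77], [-126.05, 130.52], [-82.76, 87.17], [-180, 180]. Speed limits (degrees/s): [127.2, 127.2, 147.25, 180, 180, 180].

INTERFACE

Orientations are given as [roll, pitch, yaw] about the fixed x, y, z axes, in that order (R = Rz(yaw) Ry(pitch) Rx(roll)).
In Python, from workcell import bot gives the robot as it stands.
- The arm moves only by the shell command python3 -m inch 'ROWS' [FORCE]. ROWS is JSON, a list of rows, each a list of 3 entries, a list of its own where there are three numbers: the shift along the tool's x, y, z in mm, then the turn, a rotation vector about the tool's x, y, z in rad, then the finger opening in mm, from 0 to 85.4. In form: [[[x, y, z], [ax, ay, az], grip], ...]. A call has 1 to 20 rows; each row is the pose to reach, as a shift and turn from the pose measured when the call began, along the tool's axes at that moment; what a row does not reach only later rows make up. A row lasts 1/10 s, in which the tool goes at most 50 mm and 8.59 degrees, less where a joint would pass 70% of its speed; a pose out of reach is approached as far as the arm can. A call with a gripper value outside its range is refused whole. The fingers move at their own pace and stop on an object; FORCE is the grip in N (left out, the last holds). Time passes only in rows, so rows that repeat a pose let the fingers close. It gives the time, the measured TCP pose, the force and the opening at its end, in the units of the state.
- bot.get_obs(): the state, without advancing time (a new reading comes with each control period).
- bot.camera(name): name is "scene" or "top" or "wrist"; returns a dict with "frame" (400x640x3 uint8, red, green, blue), "mtx" (3x3 intrinsics, pixels), "k1" (the pictures are not rectified: a ray, as slopes to the right and down, at radius r is drawn at 1 + k1 r^2 times it, then the intrinsics apply), "origin" and "orientation" of the camera in the world. Camera axes: x right, y down, z forward; pixel columns grow to the right and rows downward; lengths in m; the calibration is good to about 2 mm. A picture is of the moment at which its call begins. There is no depth.
- bot.job_done(): hands the job in, once; it reports no verdict.
Trained networks look in a picture, given as the dict that the camera call returned (one of the last four; its "shot" number tells which), for a name from the list of things; names that differ only in an ending like _2 or _b are one class to them, and where a whole thing is asked for, a point or a joint stands for the part that bears it (a point fixed in the world has none). Each returns a list of dicts, best first, with "confidence" (0 to 1); they miss things now and then, are a little off and sometimes report something else, mostly with a low value. They report only what shows in the picture. A call takes as long as a camera call. They do not tell look-alikes from the thing itself.
- bot.search_frame(picture, name): "box" ([left, top, right, bottom] in pixels, round what is visible of it).
- bot.cut_out(picture, name): "region" (400x640 bool, what is visible of it) and "box" ([left, top, right, bottom] in pixels, round what is visible of it).
The state is a dict: "time": time; "q": joint angles; "qd": joint speeds; "joint_efforts": joint torques, N m; "ee_pos": TCP position; "tcp_rot": TCP orientation; "wrist_force": force on the tool from outside, world axes, zero at the start; "torque": the same for the moment, N m; "opening": finger opening in m.
Only numpy, scipy, OpenCV 4.12 (cv2) and the standard library are available. Lean on these libraries where they do the work, as an engineer would, in place of code of your own. Each camera call takes 0.05 s, during which the arm holds its last target. There are 200 camera calls.

TASK

Put the small phone with the camera island into the pocket of the tilted repair cradle, camera side out and camera end uphill, so that it lies flat and square on the pocket floor. Lower it in squarely with the gripper rather than dropping it, then let go, and leave the other things on the bench where they are.

Things in the scene. Friction and masses are not known exactly. Their poses are not given: they have to be found in the camera images.
- phone: Compact dark metal phone, 118 long (its x) x 58 wide (its y) x 10 thick (its z), 170 g, lying on the bench mat with its back up. Origin: centre of the underside (screen side); z out of its back. A raised square camera island, 26 x 26 x 1.6, stands on the back near the +x end, 40 from the middle and 12 to +y. The mat top is 4 above the table.
- camera (a point): Centre of the top of the phone's camera island, 40 along x, 12 along y and 11.6 along z from the phone's origin.
- pocket: Grey pocket tilted 30 degrees, facing up and away from the robot. Origin: centre of its floor, about 70 above the table; x uphill along its length, y across, z square out of the floor. Floor 121 x 61. Short 5 thick walls at the ends and near the corners rise 8 and lean outward as a lead-in. Middle 70 of both long sides: no wall, cut 10 below the floor beyond 23 from the midline, as finger room.
- cradle: Aluminium stand that carries the pocket, fixed to the bench, high end nearer the robot; foot 150 x 110, the pocket's block on it 146 x 94 and 18 thick below the pocket floor, highest edge about 115 above the table. Origin: on the mat, 66 below the centre of the pocket floor; x to its high end, z up.
- bigphone: Bystander: larger white phone with a dark glass face, no camera island, 150 x 74 x 8, lying on the mat at the far side. Origin: centre of underside, x along its length.
- driver: Bystander: screwdriver 150 long, lying on the mat. Origin under its middle, x along its length.
- spool: Bystander: solder spool, orange flanges, 56 diameter, 28 high, standing on its end. Origin: centre of underside.
- flux: Bystander: small jar, 48 diameter, 40 high. Origin: centre of underside.
Not all that is in view belongs to the job. Leave any pink look-alike of the phone alone. There is more than one size of the cradle; the one meant has the size given above.

How it is judged:
By the outcome, as a careful person would: the job done as asked, in the order asked, and still so for the second after the job is handed in, with the robot touching nothing.
It also fails if it takes over 40 s, if anything falls off the work surface, if the arm or the gripper's body presses on something with over 40 N, if the wrist force passes 120 N, or if a joint passes its speed limit or range.

## Working session

There is one attempt and no reset: what is moved stays moved. The work goes in short steps, Python scripts to look and compute and a shell command to move; the robot and the scene stay as the last step left them, time stands still between calls to the robot, and variables do not carry over. Pictures are saved under pics/ and viewed, about 8 in all and at most 12, crops included, and the job is handed in when it is done.

```bash
mkdir -p pics; ls
python3 - <<'E'
from workcell import bot
import cv2, numpy as np
o=bot.get_obs(); print({k:np.round(o[k],3) for k in('time','q','ee_pos','tcp_rot','wrist_force','opening')}, bot.grip_point_offset)
for n in('scene','top'):
    p=bot.camera(n); cv2.imwrite(f'pics/{n}0.png',p['frame'][:,:,::-1])
    print(n,p['mtx'].tolist(),p['k1'],p['origin'],p['orientation'])
    for t in('phone','camera','pocket','cradle','bigphone','driver','spool','flux'):
        print(t,[(np.round(d['box']).tolist(),round(d['confidence'],2)) for d in bot.search_frame(p,t)])
E
```

```text
pics
{'time': np.float64(0.0), 'q': array([72.766,  5.011, 10.033, 95.1  ,  0.   , 89.999]), 'ee_pos': array([0.163, 0.525, 0.231]), 'tcp_rot': array([-9.0000e+01,  7.8000e-02,  7.2767e+01]), 'wrist_force': array([-0.496,  0.048,  0.923]), 'opening': np.float64(0.085)} 0.0187
scene [[475.308110425631, 0.0, 323.31722827570223], [0.0, 475.308110425631, 199.970155850518], [0.0, 0.0, 1.0]] -0.07436925528777115 [ 1.30478581 -0.8176936   0.96567937] [-129.58015329   -1.21209199   49.70500254]
phone [([152.0, 237.0, 194.0, 265.0], 0.8), ([315.0, 221.0, 356.0, 242.0], 0.56)]
camera [([150.0, 238.0, 195.0, 267.0], 0.93), ([313.0, 222.0, 357.0, 241.0], 0.57), ([361.0, 159.0, 412.0, 203.0], 0.49), ([358.0, 162.0, 412.0, 214.0], 0.24)]
pocket [([324.0, 81.0, 378.0, 136.0], 0.89), ([364.0, 156.0, 412.0, 205.0], 0.73)]
cradle [([318.0, 83.0, 387.0, 147.0], 0.97), ([358.0, 159.0, 410.0, 214.0], 0.56)]
bigphone [([369.0, 243.0, 428.0, 278.0], 0.82)]
driver [([330.0, 187.0, 354.0, 200.0], 0.66)]
spool [([398.0, 140.0, 413.0, 157.0], 0.71), ([374.0, 244.0, 424.0, 279.0], 0.26)]
flux [([216.0, 221.0, 2
[... 204 characters left out ...]
31   -0.98236202  -89.61610396]
phone [([453.0, 238.0, 494.0, 266.0], 0.81), ([316.0, 158.0, 358.0, 194.0], 0.78)]
camera [([452.0, 241.0, 492.0, 267.0], 0.82), ([236.0, 161.0, 281.0, 216.0], 0.68), ([315.0, 160.0, 360.0, 194.0], 0.56), ([293.0, 181.0, 303.0, 229.0], 0.55), ([163.0, 224.0, 186.0, 242.0], 0.2)]
pocket [([146.0, 272.0, 212.0, 362.0], 0.95), ([238.0, 159.0, 278.0, 205.0], 0.87)]
cradle [([146.0, 268.0, 225.0, 364.0], 0.96), ([234.0, 162.0, 283.0, 220.0], 0.58)]
bigphone [([295.0, 102.0, 340.0, 129.0], 0.65), ([416.0, 228.0, 431.0, 242.0], 0.54)]
driver [([297.0, 201.0, 304.0, 228.0], 0.75)]
spool [([167.0, 226.0, 186.0, 244.0], 0.72)]
flux [([416.0, 230.0, 432.0, 242.0], 0.62)]
```

View pics/top0.png

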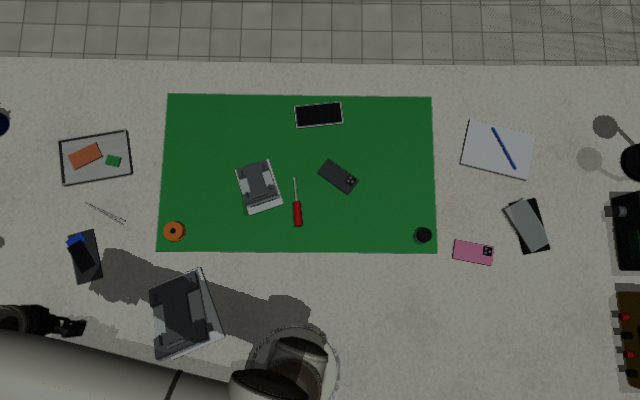

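View pics/scene0.png

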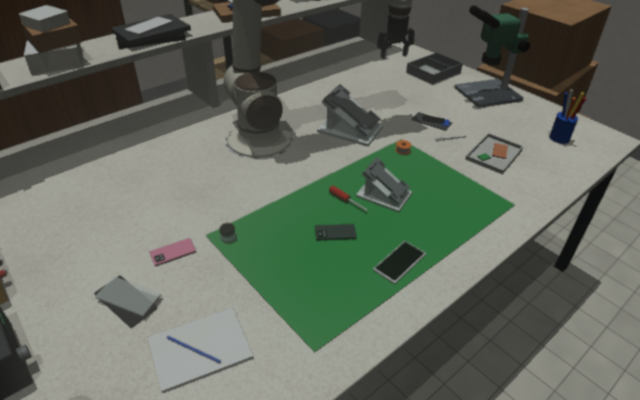

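The dark phone is at top-view pixels (338,176), with its camera island at its lower-right end (350,181). The pink look-alike is at (473,252) and stays put. There are two cradles: a small one on the mat at (259,187), and a large one off the mat at (185,315). I'll measure both and confirm with an enlarged crop.

```bash
cat > h.py <<'E'
import numpy as np, cv2
from scipy.spatial.transform import Rotation as R
from workcell import bot
def rot(rpy): return R.from_euler('xyz',rpy,degrees=True).as_matrix()
def rays(p,px):
    """unit-depth rays in world for pixels"""
    px=np.atleast_2d(np.asarray(px,float)); K=np.array(p['mtx'])
    d=(px-K[:2,2])/K[0,0]; u=d.copy()
    for _ in range(20): u=d/(1+p['k1']*(u**2).sum(1,keepdims=True))
    return np.c_[u,np.ones(len(u))]@rot(p['orientation']).T
def plane(p,px,pt,n=(0,0,1)):
    r=rays(p,px); n=np.array(n,float); o=np.array(p['origin'])
    return o+r*(((np.array(pt)-o)@n)/(r@n))[:,None]
def proj(p,X):
    c=(np.atleast_2d(X)-p['origin'])@rot(p['orientation']); s=c[:,:2]/c[:,2:]
    s=s*(1+p['k1']*(s**2).sum(1,keepdims=True)); K=np.array(p['mtx']); return s*K[0,0]+K[:2,2]
def rect(region):
    c=max(cv2.findContours(region.astype(np.uint8),cv2.RETR_EXTERNAL,cv2.CHAIN_APPROX_NONE)[0],key=cv2.contourArea)
    return c[:,0].astype(float)
E
python3 - <<'E'
from h import *
p=bot.camera('top')
for n,z in(('phone',.014),('cradle',.004),('pocket',.07)):
    for d in bot.cut_out(p,n):
        c=rect(d['region']); w=plane(p,c,(0,0,z))[:,:2]
        r=cv2.minAreaRect((w*1000).astype(np.float32)); print(n,round(d['confidence'],2),np.round(d['box']),np.round(r[0]),np.round(r[1]),round(r[2],1))
f=p['frame']; a=cv2.resize(f[150:225,225:370],None,fx=5,fy=5,interpolation=cv2.INTER_CUBIC)
cv2.imwrite('pics/crop1.png',cv2.convertScaleAbs(a[:,:,::-1],alpha=1.8))
print('island',plane(p,[[350,181]],(0,0,.0156)), 'mat corners',np.round(plane(p,[[168,94],[431,97],[436,252],[157,251]],(0,0,.004)),3).tolist())
E
```

```text
phone 0.65 [316. 157. 358. 193.] [ 566. -119.] [117.  61.] 52.9
phone 0.6 [453. 237. 494. 269.] [ 339. -522.] [116.  59.] 79.9
cradle 0.87 [146. 265. 225. 364.] [153. 334.] [219. 199.] 22.7
cradle 0.6 [232. 162. 281. 216.] [534. 124.] [154. 113.] 19.7
cradle 0.34 [295. 103. 344. 130.] [767. -57.] [ 79. 150.] 6.9
pocket 0.93 [238. 162. 276. 204.] [531. 121.] [120.  93.] 17.8
pocket 0.64 [148. 274. 210. 362.] [158. 322.] [212. 153.] 14.7
pocket 0.16 [317. 160. 356. 192.] [ 553. -115.] [115.  61.] 50.5
island [[ 0.55175549 -0.15724529  0.0156    ]] mat corners [[0.83, 0.418, 0.004], [0.833, -0.418, 0.004], [0.339, -0.415, 0.004], [0.336, 0.414, 0.004]]
```

View pics/crop1.png

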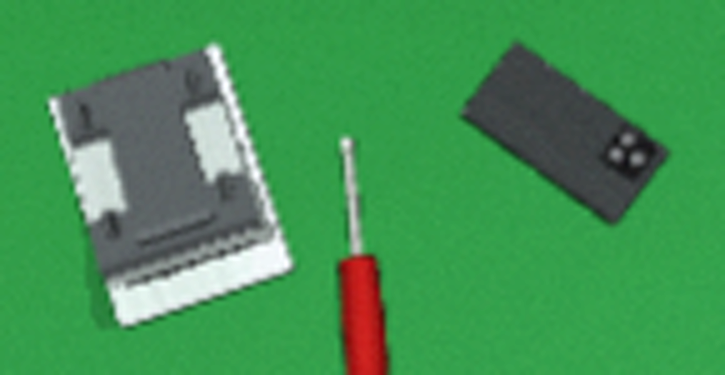

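The crop confirms both. The cradle on the mat has a foot of 154 x 113, against 219 x 199 for the other, so it is the one described. The dark phone's island is at its lower-right end, on the +y side. That gives a phone yaw of about -127° and cradle uphill of about -160°. Next I'll work out the move to above the phone.

```bash
cat >> h.py <<'E'
def delta(pos,Rt):
    o=bot.get_obs(); R0=rot(o['tcp_rot'])
    print('t',round(float(o['time']),2),'shift mm',np.round(R0.T@(np.array(pos)-o['ee_pos'])*1000,1),'turn',np.round(R.from_matrix(R0.T@Rt).as_rotvec(),4))
def tool(x,y):
    x=np.array(x,float);y=np.array(y,float);x/=np.linalg.norm(x);y/=np.linalg.norm(y);return np.c_[x,y,np.cross(x,y)]
def yawdir(a): a=np.radians(a);return np.array([np.cos(a),np.sin(a),0])
E
python3 - <<'E'
from h import *
for a in(-37.1,142.9): delta([.566,-.119,.16],tool(yawdir(a),[0,0,-1]))
E
```

```text
t 1.1 shift mm [-496.    71.3 -575.8] turn [0.     1.9176 0.    ]
t 1.1 shift mm [-496.    71.3 -575.8] turn [ 0.    -1.224 -0.   ]
```

```bash
python3 -m inch '[[[-50,10,-60],[0,0.1,0],85],[[-100,10,-115],[0,0.2,0],85],[[-150,10,-170],[0,0.3,0],85],[[-190,20,-225],[0,0.4,0],85],[[-230,20,-270],[0,0.5,0],85],[[-270,30,-315],[0,0.6,0],85],[[-310,40,-360],[0,0.6,0],85],[[-350,50,-405],[0,0.6,0],85],[[-390,50,-450],[0,0.6,0],85],[[-430,60,-500],[0,0.6,0],85],[[-465,65,-540],[0,0.6,0],85],[[-496,71,-576],[0,0.6,0],85],[[-496,71,-576],[0,0.6,0],85],[[-496,71,-576],[0,0.6,0],85],[[-496,71,-576],[0,0.6,0],85]]'
python3 - <<'E'
from h import *
print(np.round(bot.get_obs()['q'],1))
for a in(-37.1,142.9): delta([.566,-.119,.16],tool(yawdir(a),[0,0,-1]))
E
```

```text
time: 2.6
ee_pos: [0.5596, -0.1095, 0.1617]
tcp_rot: [-90.0, -0.0, 38.4]
wrist_force: [0.9, 1.0, 0.9]
opening: 0.0848
[-11.1   6.8   4.4  87.5   0.   40.6]
t 2.6 shift mm [ -0.9   1.7 -11.4] turn [-0.0000e+00  1.3171e+00  6.0000e-04]
t 2.6 shift mm [ -0.9   1.7 -11.4] turn [ 6.0000e-04 -1.8245e+00  0.0000e+00]
```

```bash
python3 -m inch '[[[-1,2,-11],[0,-0.14,0],85],[[-1,2,-11],[0,-0.28,0],85],[[-1,2,-11],[0,-0.42,0],85],[[-1,2,-11],[0,-0.56,0],85],[[-1,2,-11],[0,-0.7,0],85],[[-1,2,-11],[0,-0.84,0],85],[[-1,2,-11],[0,-0.98,0],85],[[-1,2,-11],[0,-1.12,0],85],[[-1,2,-11],[0,-1.26,0],85],[[-1,2,-11],[0,-1.4,0],85],[[-1,2,-11],[0,-1.54,0],85],[[-1,2,-11],[0,-1.68,0],85],[[-1,2,-11],[0,-1.8245,0],85],[[-1,2,-11],[0,-1.8245,0],85],[[-1,2,-11],[0,-1.8245,0],85]]'
python3 - <<'E'
from h import *
p=bot.camera('wrist'); f=p['frame'].copy(); print(p['origin'],p['orientation'],p['k1'])
for d in bot.cut_out(p,'phone'):
    c=rect(d['region']); w=plane(p,c,(0,0,.014))[:,:2]
    r=cv2.minAreaRect((w*1000).astype(np.float32)); print(round(d['confidence'],2),np.round(d['box']),np.round(r[0],1),np.round(r[1],1),round(r[2],1))
    cv2.drawContours(f,[c.astype(np.int32)],-1,(255,0,0),1)
cv2.imwrite('pics/w1.png',f[:,:,::-1])
E
```

```text
time: 4.1
ee_pos: [0.5656, -0.1188, 0.1597]
tcp_rot: [-90.0, 0.0, 142.7]
wrist_force: [0.2, 0.2, -0.1]
opening: 0.0851
[ 0.51498908 -0.18555835  0.30291835] [ 1.60982930e+02 -1.55004232e-02  1.42650025e+02] -0.043016863802739225
0.56 [279. 128. 340. 241.] [ 567.2 -120.4] [117.1  58.6] 53.9
```

View pics/w1.png

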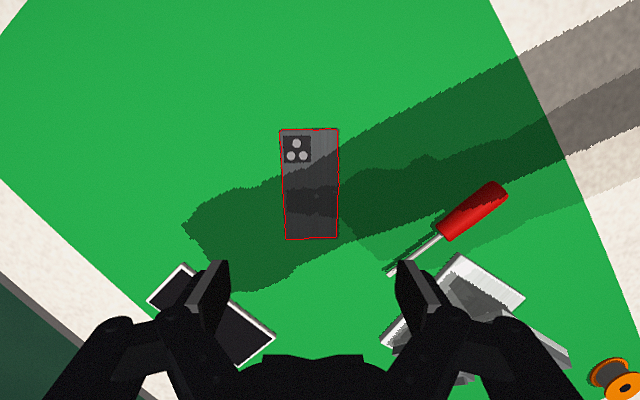

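The wrist view shows the phone at (310,185), outlined well, with its island at the top end (297,150). It measures 117 x 58.6 at (567,-120), yaw -126°. Descending to grasp.

Run:
```python
from h import *
delta([.567,-.1202,.003],tool(yawdir(143.9),[0,0,-1]))
```

```text
t 4.2 shift mm [ -1.9 156.7   0.4] turn [ 0.0003 -0.0207 -0.0004]
```

```bash
python3 -m inch '[[[-2,30,0],[0,-0.02,0],85],[[-2,70,0],[0,-0.02,0],85],[[-2,110,0],[0,-0.02,0],85],[[-2,135,0],[0,-0.02,0],80],[[-2,148,0],[0,-0.02,0],75],[[-2,154,0],[0,-0.02,0],70],[[-2,157,0],[0,-0.02,0],68],[[-2,157,0],[0,-0.02,0],66],[[-2,157,0],[0,-0.02,0],66]]' 40; python3 -m inch '[[[0,0,0],[0,0,0],55],[[0,0,0],[0,0,0],50],[[0,0,0],[0,0,0],50],[[0,0,0],[0,0,0],50],[[0,0,0],[0,0,0],50]]' 40
```

```text
time: 5.1
ee_pos: [0.5681, -0.1201, 0.004]
tcp_rot: [-90.1, 0.1, 143.8]
wrist_force: [-0.5, 0.0, 0.5]
opening: 0.0664
time: 5.6
ee_pos: [0.5687, -0.1203, 0.005]
tcp_rot: [-90.1, 0.2, 143.8]
wrist_force: [0.2, -0.1, 5.1]
opening: 0.0565
```

```bash
python3 -m inch '[[[0,-15,0],[0,0,0],50],[[0,-40,0],[0,0,0],50],[[0,-80,0],[0,0,0],50],[[0,-120,0],[0,0,0],50],[[0,-160,0],[0,0,0],50],[[0,-200,0],[0,0,0],50],[[0,-220,0],[0,0,0],50],[[0,-220,0],[0,0,0],50]]' 60
python3 - <<'E'
from h import *
p=bot.camera('wrist'); f=p['frame'].copy(); o=bot.get_obs(); R0=rot(o['tcp_rot']); t=np.array(o['ee_pos'])
Rc=rot(p['orientation']); print('cam in tool',R0.T@(p['origin']-t),(R0.T@Rc).round(4).tolist())
for d in bot.cut_out(p,'phone')[:1]:
    print(d['confidence'],d['box']); c=rect(d['region'])
# predicted phone back outline for back at tips+10 behind
for yb in(-.010,-.013):
    P=np.array([[s*.029,yb,l*.059] for s,l in((-1,-1),(1,-1),(1,1),(-1,1))])@R0.T+t
    cv2.polylines(f,[proj(p,P).astype(np.int32)],True,(255,0,0) if yb==-.01 else (255,255,0),1)
cv2.imwrite('pics/w2.png',cv2.resize(f[100:400,160:480],None,fx=2,fy=2)[:,:,::-1])
E
```

```text
time: 6.4
ee_pos: [0.5687, -0.1203, 0.2289]
tcp_rot: [-90.2, 0.5, 143.8]
wrist_force: [0.1, -1.4, -1.9]
opening: 0.0552
cam in tool [-0.00037046 -0.14585259  0.08376272] [[1.0, 0.0006, -0.0022], [0.0022, -0.3268, 0.9451], [-0.0001, -0.9451, -0.3268]]
0.75 [249.4, 155.0, 374.1, 352.7]
```

View pics/w2.png

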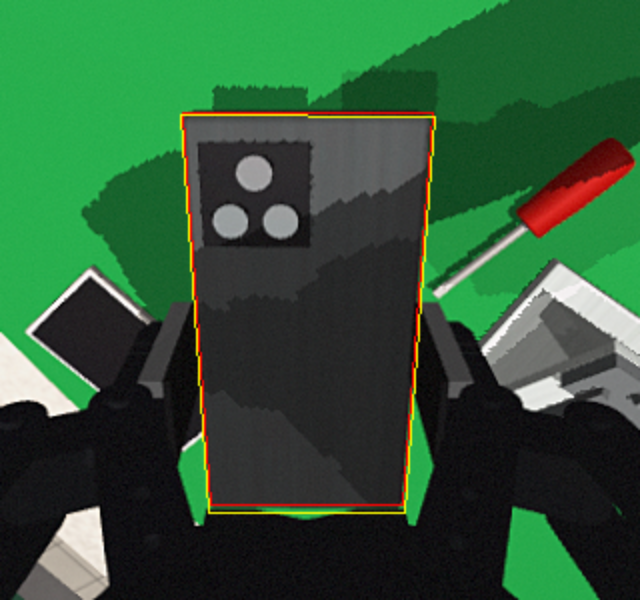

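The phone is held centred and square: the outline predicted from the grip coincides with it, with the island at the top end (255,195 in the crop). Now I'll move beside the cradle and look at the pocket with the wrist camera.

Run:
```python
from h import *
delta([.632,0.0,.27],tool(yawdir(109.7),[0,0,-1]))
```

```text
t 6.5 shift mm [  18.8  -45.4 -135. ] turn [ 0.0025  0.596  -0.0027]
```

```bash
python3 -m inch '[[[2,-5,-17],[0,0.07,0],50],[[5,-12,-34],[0,0.15,0],50],[[7,-18,-51],[0,0.22,0],50],[[10,-24,-68],[0,0.3,0],50],[[12,-30,-85],[0,0.37,0],50],[[14,-36,-102],[0,0.45,0],50],[[17,-41,-119],[0,0.52,0],50],[[19,-45,-130],[0,0.57,0],50],[[19,-45,-135],[0,0.596,0],50],[[19,-45,-135],[0,0.596,0],50],[[19,-45,-135],[0,0.596,0],50]]'
python3 - <<'E'
from h import *
import pickle
p=bot.camera('wrist'); f=p['frame'].copy(); pickle.dump({k:p[k] for k in('frame','mtx','k1','origin','orientation')},open('w3.pkl','wb'))
t=bot.camera('top'); pickle.dump({k:t[k] for k in('frame','mtx','k1','origin','orientation')},open('t3.pkl','wb'))
print(bot.get_obs()['ee_pos'],bot.get_obs()['opening'])
for n in('cradle','pocket'):
    for d in bot.search_frame(p,n): print(n,d['confidence'],np.round(d['box']))
cv2.imwrite('pics/w3.png',f[:,:,::-1])
E
```

```text
time: 7.6
ee_pos: [0.6315, 0.0001, 0.2679]
tcp_rot: [-90.0, 0.1, 109.8]
wrist_force: [0.6, -0.5, -3.0]
opening: 0.0553
[ 6.31502383e-01 -1.99382159e-04  2.68669603e-01] 0.055765101508684245
cradle 0.86 [377.  67. 506. 180.]
pocket 0.57 [384.  65. 512. 183.]
```

View pics/w3.png

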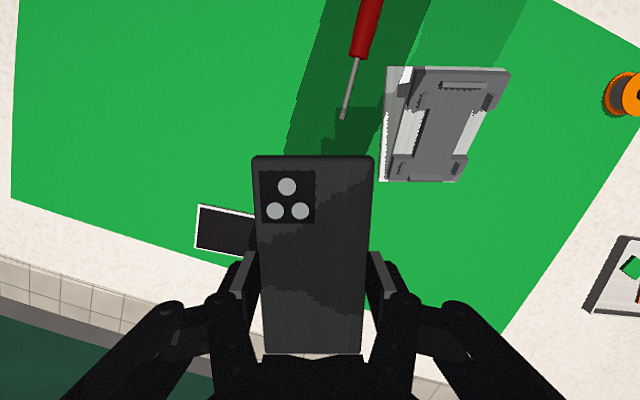

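The cradle is fully in view at (445,125). I'll overlay a model of it at the first guess to refine its pose.

```bash
cat >> h.py <<'E'
import pickle
def pocketT(x,y,yaw):
    u=yawdir(yaw); n=-.5*u+np.array([0,0,.8660254]); X=.8660254*u+np.array([0,0,.5])
    return np.c_[X,np.cross(n,X),n],np.array([x,y,.07])
def rc(a,b,z,cx=0,cy=0): return np.array([[cx+s*a,cy+t*b,z] for s,t in((-1,-1),(1,-1),(1,1),(-1,1))])/1000
SH=[rc(73,47,-18),rc(60.5,30.5,0),rc(35,12,-10,0,35),rc(35,12,-10,0,-35)]
def overlay(p,f,par,col,s,off):
    P,t=pocketT(*par)
    for q in SH: cv2.polylines(f,[(((proj(p,q@P.T+t)-off+.5)*s-.5)*16).round().astype(np.int32)],True,col,1,cv2.LINE_AA,4)
    u=yawdir(par[2]); c=np.array([par[0],par[1],.004])
    F=np.array([c+u*a*.075+np.cross([0,0,1],u)*b*.055 for a,b in((-1,-1),(1,-1),(1,1),(-1,1))])
    cv2.polylines(f,[(((proj(p,F)-off+.5)*s-.5)*16).round().astype(np.int32)],True,(255,0,255),1,cv2.LINE_AA,4)
E
cat > ov.py <<'E'
import sys; from h import *
par=[float(v) for v in sys.argv[1:4]]
out=[]
for fn,x0,x1,y0,y1,s in(('w3.pkl',370,520,55,190,4.2),('t3.pkl',225,290,150,228,4)):
    p=pickle.load(open(fn,'rb')); f=cv2.resize(np.ascontiguousarray(p['frame'][y0:y1,x0:x1,::-1]),None,fx=s,fy=s,interpolation=cv2.INTER_CUBIC)
    overlay(p,f,par,(0,0,255),s,np.array([x0,y0])); out.append(f)
a,b=out; im=np.zeros((max(a.shape[0],b.shape[0]),800,3),np.uint8); im=np.zeros((600,640+270,3),np.uint8)
im[:a.shape[0],:a.shape[1]]=a; im[:b.shape[0],640:640+b.shape[1]]=b
cv2.imwrite(sys.argv[4],cv2.resize(im,(800,527),interpolation=cv2.INTER_AREA) if 0 else im[:567,:630])
cv2.imwrite(sys.argv[4].replace('.png','t.png'),b)
E
python3 ov.py .532 .124 -160.3 pics/o1.png
```

```text
(no output)
```

View pics/o1.png

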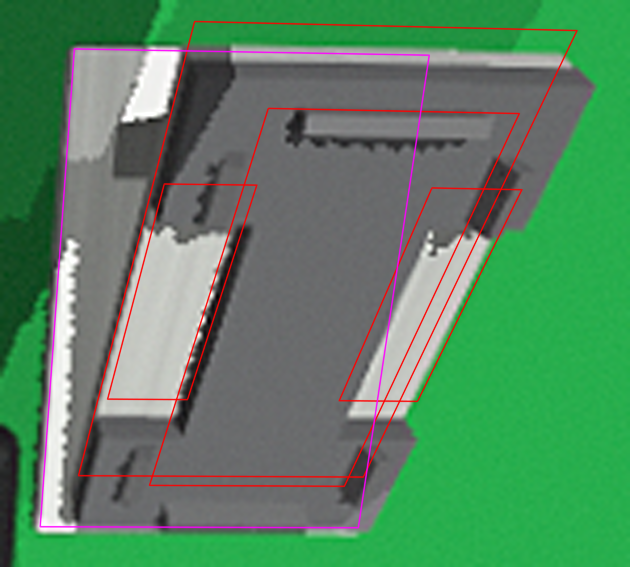

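The foot (magenta) fits, but the pocket sits about 10 mm further downhill than the guess. I'll fit the pocket pose to block corners read off this view.

```bash
cat >> h.py <<'E'
SH=[rc(73,47,0),rc(60.5,30.5,0),rc(35,12,-10,0,35),rc(35,12,-10,0,-35),rc(73,47,-18)]
def pocketT(x,y,yaw,z=.07,tilt=30):
    u=yawdir(yaw); a=np.radians(tilt); k=np.array([0,0,1]); n=-np.sin(a)*u+np.cos(a)*k; X=np.cos(a)*u+np.sin(a)*k
    return np.c_[X,np.cross(n,X),n],np.array([x,y,z])
E
cat > fit.py <<'E'
from h import *
from scipy.optimize import least_squares
p=pickle.load(open('w3.pkl','rb'))
D=np.array([[73,-47,0,595,88],[73,-47,-18,570,65],[-35,-47,0,415,437],[-35,-47,-10,405,417],[35,-47,0,520,230],[35,23,0,248,228],[-73,-47,0,370,531],[-35,23,-10,185,415],[73,47,-18,182,48]],float)
M=D[:,:3]/1000; px=(D[:,3:]+.5)/4.2-.5+[370,55]
for n in(3,4,5):
    x0=[.53,.124,-160,.07,30][:n]
    def r(v):
        P,t=pocketT(*v); return (proj(p,M@P.T+t)-px).ravel()
    s=least_squares(r,x0,x_scale=[.01,.01,1,.01,1][:n],loss='soft_l1')
    print(np.round(s.x,4)); print(np.round(r(s.x).reshape(-1,2),1).tolist())
E
python3 fit.py
```

```text
[ 5.380000e-01  1.233000e-01 -1.602844e+02]
[[0.1, 0.1], [-1.9, -2.7], [0.5, 0.9], [0.1, 0.4], [0.8, 0.4], [1.4, -0.1], [0.0, 0.1], [-2.1, 0.5], [-0.3, -0.7]]
[ 5.376000e-01  1.248000e-01 -1.603384e+02  6.700000e-02]
[[-0.4, 0.5], [-2.3, -2.2], [0.4, 0.5], [0.1, 0.1], [0.6, 0.5], [1.8, -0.1], [0.0, -0.4], [-1.7, 0.2], [0.3, -0.2]]
[ 5.377000e-01  1.244000e-01 -1.602613e+02  6.770000e-02  3.039890e+01]
[[-0.1, 0.6], [-2.0, -2.3], [0.4, 0.4], [0.0, -0.0], [0.7, 0.5], [1.7, 0.1], [-0.1, -0.6], [-1.8, 0.1], [0.1, -0.2]]
```

```bash
cat >> h.py <<'E'
PK=(.538,.1237,-160.3,.0695)
def goal(h,par=PK,off=(0,0)):
    P,t=pocketT(*par); X,Y,n=P.T
    return t+n*(h+.001)+X*off[0]+Y*off[1], tool(-Y,-n)
E
python3 - <<'E'
from h import *
print(bot.get_obs()['q'].round(1)); delta(*goal(.06))
E
```

```text
[ -0.   17.9  29.4 101.3  -0.  -19.7]
t 7.8 shift mm [148.5 146.6  16.3] turn [ 0.5262 -0.0007 -0.0015]
```

```bash
python3 -m inch '[[[10,0,0],[0.06,0,0],50],[[25,5,0],[0.12,0,0],50],[[45,10,0],[0.18,0,0],50],[[65,20,5],[0.24,0,0],50],[[85,30,5],[0.3,0,0],50],[[105,40,10],[0.36,0,0],50],[[120,55,10],[0.42,0,0],50],[[135,75,15],[0.48,0,0],50],[[145,95,16],[0.526,0,0],50],[[148.5,115,16],[0.526,0,0],50],[[148.5,130,16],[0.526,0,0],50],[[148.5,140,16],[0.526,0,0],50],[[148.5,146.6,16.3],[0.526,0,0],50],[[148.5,146.6,16.3],[0.526,0,0],50],[[148.5,146.6,16.3],[0.526,0,0],50]]'
cat > look.py <<'E'
import sys; from h import *
h=float(sys.argv[2]); print(bot.get_obs()['q'].round(1)); delta(*goal(h))
p=bot.camera('wrist'); f=cv2.resize(np.ascontiguousarray(p['frame'][100:400,160:480,::-1]),None,fx=2,fy=2,interpolation=cv2.INTER_CUBIC)
overlay(p,f,PK,(0,0,255),2,np.array([160,100])); cv2.imwrite(sys.argv[1],f)
E
python3 look.py pics/h1.png .06
```

```text
time: 9.3
ee_pos: [0.5668, 0.1338, 0.1232]
tcp_rot: [-60.1, 0.1, 109.7]
wrist_force: [0.1, -0.2, -2.5]
opening: 0.0557
[ 14.6  41.1  39.1 117.9  -2.6  -4.4]
t 9.3 shift mm [ 0.2  0.8 -0.4] turn [ 0.0013 -0.0013 -0.0013]
```

View pics/h1.png

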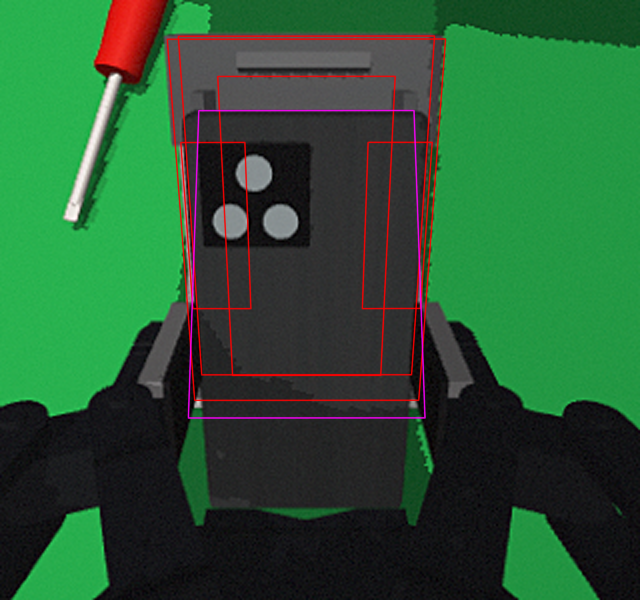

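The overlay agrees with the block corners (167,36) and (445,38) and the uphill wall base (row 75). Lowering to about 16 mm above the floor for one close look.

```bash
python3 -m inch '[[[0,12,0],[0,0,0],50],[[0,26,0],[0,0,0],50],[[0,38,0],[0,0,0],50],[[0,45,0],[0,0,0],50],[[0,45,0],[0,0,0],50],[[0,45,0],[0,0,0],50]]'; sed -e 's/\[100:400,160:480,/[130:300,210:410,/' -e 's/fx=2,fy=2/fx=3.5,fy=3.5/' -e 's/,2,np.array(\[160,100\])/,3.5,np.array([210,130])/' look.py > look2.py; python3 look2.py pics/h2.png .016
```

```text
time: 9.95
ee_pos: [0.5461, 0.1264, 0.0851]
tcp_rot: [-60.1, 0.1, 109.7]
wrist_force: [0.6, -0.7, -1.8]
opening: 0.0554
[ 14.4  37.3  29.2 111.7  -2.7  -4.5]
t 9.95 shift mm [ 0.2  0.8 -0.4] turn [ 0.0025 -0.0013 -0.0014]
```

View pics/h2.png

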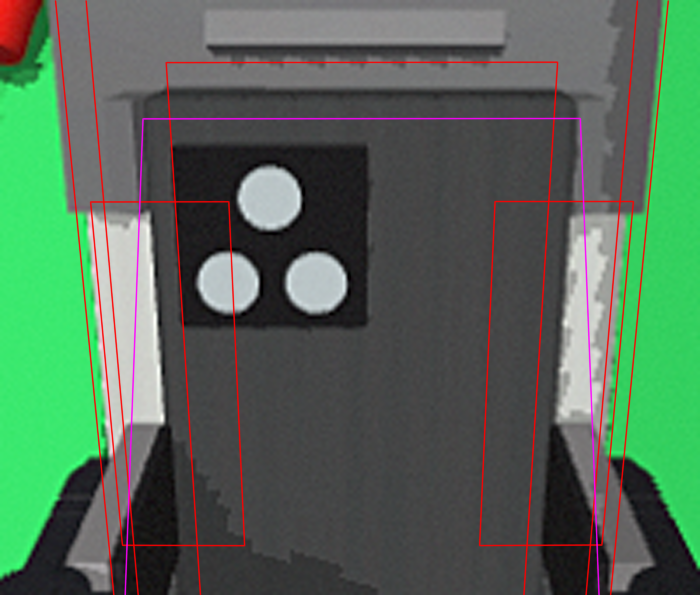

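The uphill wall (204–505, centre 354) and the cut edges (row 212) look offset from the overlay. I'll put numbers on that.

Run:
```python
from h import *
p=bot.camera('wrist'); o=bot.get_obs(); R0=rot(o['tcp_rot']); s=3.5; off=np.array([210,130])
z=lambda q:((proj(p,q)-off+.5)*s-.5).round(0)
P,t=pocketT(*PK)
for q in([35,47,0],[35,-47,0],[35,-47,-10],[60.5,0,0],[60.5,0,8],[61.5,0,8],[66.5,0,8],[65.5,0,0],[36.,0,0]): print(q,z(np.array(q)/1000@P.T+t))
for q in([0,-9,59],[0,1,59],[29,-9,59],[-29,-9,59],[-12,-10.6,40]): print('tool',q,z(R0@(np.array(q)/1000)+o['ee_pos']))
f=p['frame'][130:300,210:410]; g=cv2.resize(cv2.cvtColor(f,cv2.COLOR_RGB2GRAY),None,fx=3.5,fy=3.5,interpolation=cv2.INTER_CUBIC)
for y in(20,150,180,200): d=np.diff(g[y-3:y+4].mean(0).astype(float)[::1]); i=np.argsort(-abs(d))[:24]; print(y,sorted(i.tolist()))
for x in(90,280,340,450,620): d=np.diff(g[:,x-3:x+4].mean(1).astype(float)[:230]); i=np.argsort(-abs(d))[:18]; print('col',x,sorted(i.tolist()))
```

```text
[35, 47, 0] [[ 75. 218.]]
[35, -47, 0] [[648. 217.]]
[35, -47, -10] [[633. 200.]]
[60.5, 0, 0] [[361.  61.]]
[60.5, 0, 8] [[361.  69.]]
[61.5, 0, 8] [[361.  62.]]
[66.5, 0, 8] [[361.  28.]]
[65.5, 0, 0] [[361.  28.]]
[36.0, 0, 0] [[361. 212.]]
tool [0, -9, 59] [[360. 101.]]
tool [0, 1, 59] [[360.  88.]]
tool [29, -9, 59] [[580. 101.]]
tool [-29, -9, 59] [[140. 101.]]
tool [-12, -10.6, 40] [[272. 242.]]
20 [32, 33, 34, 35, 36, 46, 47, 48, 49, 50, 203, 204, 205, 206, 504, 606, 607, 608, 658, 659, 660, 661, 662, 663]
150 [60, 61, 62, 63, 133, 134, 169, 170, 171, 172, 365, 366, 367, 368, 575, 576, 577, 578, 611, 612, 646, 647, 648, 649]
180 [64, 135, 136, 239, 240, 241, 242, 243, 244, 245, 246, 291, 292, 293, 294, 295, 296, 297, 298, 572, 573, 574, 644, 645]
200 [64, 65, 66, 67, 137, 173, 174, 234, 235, 236, 237, 238, 239, 296, 298, 299, 300, 301, 302, 572, 642, 643, 644, 645]
col 90 [204, 205, 207, 208, 209, 210, 211, 212, 213, 214, 215, 217, 219, 220, 225, 226, 227, 228]
col 280 [42, 43, 44, 45, 87, 88, 89, 165, 166, 167, 168, 169, 170, 224, 225, 226, 227, 228]
col 340 [40, 41, 42, 43, 44, 45, 46, 53, 54, 55, 56, 57, 85, 86, 87, 88, 89, 90]
col 450 [40, 41, 42, 43, 44, 45, 46, 52, 53, 54, 55, 56, 85, 86, 87, 88, 89, 90]
col 620 [41, 42, 167, 205, 207, 208, 209, 210, 211, 212, 213, 214, 215, 216, 217, 218, 220, 221]
```

The pocket lies about 1.0 mm uphill and 0.4 mm towards tool -x relative to the phone. I'll apply that, lower it square, and watch the force.

```bash
python3 -m inch '[[[-0.4,0,1],[0,0,0],50],[[-0.4,3,1],[0,0,0],50],[[-0.4,6,1],[0,0,0],50],[[-0.4,9,1],[0,0,0],50],[[-0.4,11,1],[0,0,0],50],[[-0.4,12,1],[0,0,0],50],[[-0.4,12,1],[0,0,0],50]]'; python3 -m inch '[[[0,1,0],[0,0,0],50],[[0,2,0],[0,0,0],50],[[0,2,0],[0,0,0],50]]';python3 -m inch '[[[0,1,0],[0,0,0],50],[[0,1,0],[0,0,0],50]]'
```

```text
time: 10.75
ee_pos: [0.5399, 0.1236, 0.075]
tcp_rot: [-60.1, 0.1, 109.7]
wrist_force: [0.4, 0.2, -2.4]
opening: 0.0556
time: 11.05
ee_pos: [0.5389, 0.1233, 0.0731]
tcp_rot: [-60.1, 0.1, 109.7]
wrist_force: [1.5, 0.3, -1.7]
opening: 0.0558
time: 11.25
ee_pos: [0.5383, 0.1231, 0.0722]
tcp_rot: [-60.1, 0.1, 109.7]
wrist_force: [0.5, -0.7, -2.7]
opening: 0.0556
```

```bash
for i in 1 2; do python3 -m inch '[[[0,1,0],[0,0,0],50],[[0,1,0],[0,0,0],50]]'; done; python3 look2.py pics/h3.png 0
```

```text
time: 11.45
ee_pos: [0.5379, 0.1229, 0.0713]
tcp_rot: [-60.1, 0.1, 109.7]
wrist_force: [0.4, 0.8, -2.2]
opening: 0.0559
time: 11.65
ee_pos: [0.5378, 0.1229, 0.0712]
tcp_rot: [-60.2, 0.1, 109.7]
wrist_force: [3.9, 2.1, 4.8]
opening: 0.0552
[ 14.3  36.   25.8 109.5  -2.8  -4.6]
t 11.65 shift mm [ 0.7  0.2 -1.2] turn [ 0.004  -0.0013 -0.0015]
```

View pics/h3.png

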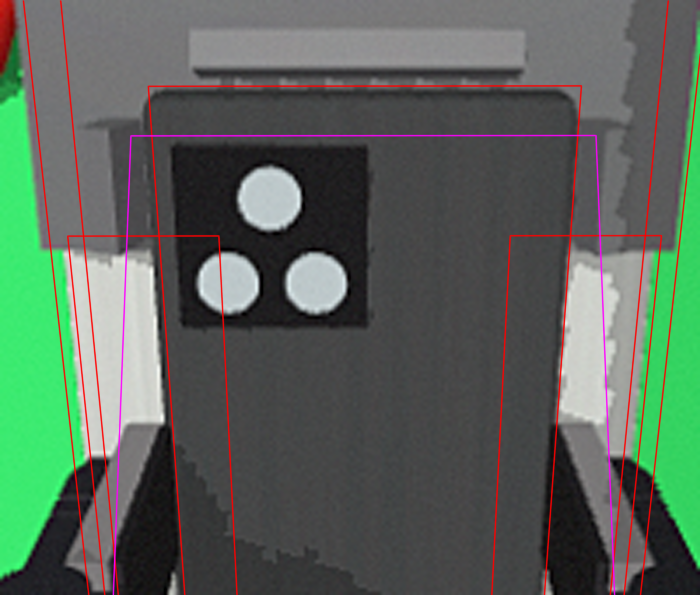

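Contact came at the predicted floor height, with a purely normal force of about 8 N. The phone (145–577) sits centred between the corner walls and just inside the uphill wall. Releasing.

```bash
python3 -m inch '[[[0,0.3,0],[0,0,0],50],[[0,0.3,0],[0,0,0],57],[[0,0.3,0],[0,0,0],59],[[0,0,0],[0,0,0],62],[[0,0,0],[0,0,0],66],[[0,0,0],[0,0,0],70],[[0,0,0],[0,0,0],72],[[0,0,0],[0,0,0],72]]' 20; python3 -m inch '[[[0,-8,0],[0,0,0],72],[[0,-20,0],[0,0,0],72],[[0,-40,0],[0,0,0],75],[[0,-70,0],[0,0,0],80],[[0,-100,0],[0,0,0],80],[[0,-100,0],[0,0,0],80],[[0,-100,0],[0,0,0],80]]'
cat > fin.py <<'E'
import sys; from h import *
out=[]
p=bot.camera('wrist'); s=3; off=np.array([200,110]); f=cv2.resize(np.ascontiguousarray(p['frame'][110:300,200:420,::-1]),None,fx=s,fy=s,interpolation=cv2.INTER_CUBIC)
# expected phone seated, corrected pocket: +1mm uphill, +1.1mm pocket y
P,t=pocketT(*PK); t=t+P@np.array([.001,.0011,0])
for q in(rc(59,29,10),rc(13,13,11.6,40,12)): cv2.polylines(f,[((proj(p,q@P.T+t)-off+.5)*s-.5).round().astype(np.int32)],True,(0,0,255),1)
cv2.imwrite(sys.argv[1],f)
for d in bot.cut_out(p,'phone')[:2]:
    c=rect(d['region']); n=P[:,2]; w=(plane(p,c,t+n*.01,n)-t)@P; r=cv2.minAreaRect((w[:,:2]*1000).astype(np.float32)); print(round(d['confidence'],2),d['box'],np.round(r[0],1),np.round(r[1],1),round(r[2],2))
print(bot.get_obs()['time'],bot.get_obs()['wrist_force'])
E
python3 fin.py pics/f1.png
```

```text
time: 12.5
ee_pos: [0.5378, 0.1229, 0.0712]
tcp_rot: [-60.2, 0.1, 109.7]
wrist_force: [-0.1, 0.2, -0.7]
opening: 0.0718
time: 13.2
ee_pos: [0.5851, 0.14, 0.1579]
tcp_rot: [-60.3, 0.1, 109.7]
wrist_force: [-0.4, 0.0, 0.1]
opening: 0.0798
0.89 [274.2, 133.7, 347.8, 267.4] [-1.  -0.6] [ 59.1 118.9] 89.87
0.38 [253.2, 113.1, 367.9, 276.7] [ 0.7 -0.1] [ 98.7 146. ] 89.97
13.3 [-0.25783955 -0.10803813  0.31204617]
```

View pics/f1.png

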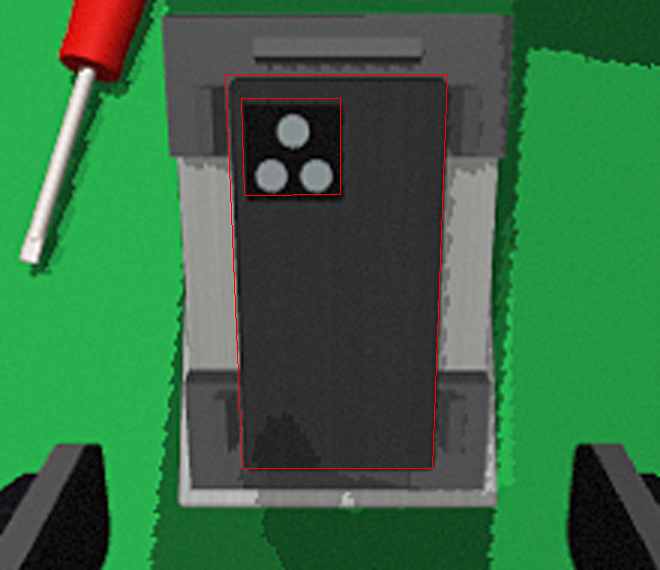

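The released phone lies in the pocket with its island uphill. Its outline, 118.9 x 59.1 and 0.1° off square, matches the seated model within 1 mm at all four corners. The gripper is clear, with no force on the wrist, so I'm handing in.

```bash
python3 -c "
from workcell import bot
print(bot.job_done())"
```

```text
the job is handed in; nothing more can be done
None
```

The dark phone is in the pocket of the small tilted cradle, camera side out and camera end uphill. I gripped it across its middle and lowered it square to the tilted floor. Contact came at the predicted floor height with about 8 N straight into the floor. I then let go and backed off 100 mm, about 13 s into the 40 s allowed.

**Last checks:** the wrist camera view after release shows the phone seated to within about 1 mm of the model and 0.1° off square. The wrist force was about zero. I didn't go near the other things on the bench, but I took no final picture of the whole bench to confirm they hadn't moved.

**What disagreed:**
- **First cradle guess:** it put the pocket about 6 mm off in x, so I refitted it from the wrist view.
- **Close look before lowering:** it showed the phone still about 1 mm off along the pocket and 0.4 mm across, which I corrected.
- **After release:** the phone sits about 1 mm downhill of my fitted centre, inside the pocket's 1.5 mm play.

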